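Lay the flux pen in the tool rest

ROBOT

A 7-joint arm with a two-finger parallel gripper is mounted at the origin on a cart in front of the work surface, level with it; the furniture and walls round the work are solid. World frame = base frame: x ahead of the robot, y to its left, z up, the work surface at z = 0. Lengths are in mm, angles in rad, forces in N, time in s.
With the tool pointing down it reaches from about 400 to 875 mm from the base axis. Payload 4.4 kg.
Tool frame: the origin (TCP) lies at the very end of the fingers, on their centre line; the grasp point (between the pads) lies 19 mm behind it (ctrl.grip_depth is the distance from the TCP to the grasp point, in mm); z points along the fingers, x is the direction in which the jaws open and shut, and the axes are right-handed (so a half turn about z gives the same grasp; the last joint's range is limited). The gripper opens to 85 mm and grips with 20 to 120 N. Pads are 22 mm wide; open, the fingers measure 114 mm over their backs; the gripper's body (76 mm by 85 mm) begins 54 mm behind the grasp point. The pads swing forward as they close: fully open they stand 13 mm farther back than shut.
Start: joints at [-0.066, 0.628, 0.038, 1.517, -0.027, 0.996, -0.02], TCP at [650.014, 0.027, 231.313] pointing down, gripper open.
Joint ranges: [-3.06, 3.06], [-0.37, 2.12], [-1.25, 1.32], [0.18, 2.47], [-1.1, 4.24], [0.23, 1.98], [-2.94, 2.94]. Speed limits (rad/s): [2.57, 2.57, 3.14, 3.14, 3.14, 3.14, 3.14].

INTERFACE

Orientations are given as [roll, pitch, yaw] about the fixed x, y, z axes, in that order (R = Rz(yaw) Ry(pitch) Rx(roll)).
In Python, from cell import ctrl gives the robot as it stands.
- The arm moves only by the shell command python3 -m creep 'ROWS'. ROWS is JSON, a list of rows, each an object with "hand": the opening, from 0 (shut) to 1 (fully open); "travel": the shift along the tool's x, y, z in cm, a list of three; "angular": the turn, a rotation vector about the tool's x, y, z in degrees, a list of three. In form: [{"hand": hand, "travel": [tx, ty, tz], "angular": [rx, ry, rz]}, ...]. A call has 1 to 20 rows; each row is the pose to reach, as a shift and turn from the pose measured when the call began, along the tool's axes at that moment; what a row does not reach only later rows make up. A row lasts 1/10 s, in which the tool goes at most 50 mm and 8.59 degrees, less where a joint would pass 70% of its speed; a pose out of reach is approached as far as the arm can. A call with a gripper value outside its range is refused whole. The fingers move at their own pace and stop on an object; the grip force is fixed at half the most. Time passes only in rows, so rows that repeat a pose let the fingers close. It gives the time, the measured TCP pose, the force and the opening at its end, in the units of the state.
- ctrl.read_state(): the state, without advancing time (a new reading comes with each control period).
- ctrl.get_image(name): name is "scene" or "side" or "wrist"; returns a dict with "frame" (384x512x3 uint8, red, green, blue), "fx", "fy", "cx", "cy" (pixels), "origin" and "orientation" of the camera in the world. Camera axes: x right, y down, z forward; pixel columns grow to the right and rows downward; lengths in mm; the calibration is good to about 2 mm. A picture is of the moment at which its call begins. There is no depth.
- ctrl.finish_job(): hands the job in, once; it reports no verdict.
Trained networks look in the newest picture that a camera, given by its name, has taken for a name from the list of things; names that differ only in an ending like _2 or _b are one class to them, and where a whole thing is asked for, a point or a joint stands for the part that bears it (a point fixed in the world has none). Each returns a list of dicts, best first, with "confidence" (0 to 1); they miss things now and then, are a little off and sometimes report something else, mostly with a low value. They report only what shows in the picture. A call takes as long as a camera call.
- ctrl.regions_of(camera, thing): "region" (384x512 bool, what is visible of it).
- ctrl.spot_point(camera, thing): "at" ([x, y, z] in mm, in world coordinates, good to about 4 mm: a listed point, or the origin of a listed thing).
The state is a dict: "clock": time; "qpos": joint angles; "qd": joint speeds; "tau": joint torques, N m; "eef_pos": TCP position; "tool_rot": TCP orientation; "force": force on the tool from outside, world axes, zero at the start; "torque": the same for the moment, N m; "width": finger opening in mm.
Only numpy, scipy, OpenCV 4.12 (cv2) and the standard library are available. Lean on these libraries where they do the work, as an engineer would, in place of code of your own. Each camera call takes 0.05 s, during which the arm holds its last target. There are 200 camera calls.

TASK

Pick up the flux pen that lies near the tool rest on the bare bench top (not one on the grey mat farther back) and lay it lengthwise in the rest's two forks, roughly centred so that it overhangs both ends about equally. Keep hold of it until it has settled onto both forks, only then let go; leave the scriber and the screwdriver lying where they are.

Things in the scene. Friction and masses are not known exactly. Their poses are not given: they have to be found in the camera images.
- flux_pen: The flux pen to be moved: a round white plastic pen with a green middle band, 135 mm long, 13 mm thick, tapering to a point over the last 30 mm at its -y end; 11 to 23 g, lying flat on the bench. Thicker and shorter than the scriber, without the bulging handle of the screwdriver. Origin on its surface (the underside as first laid) at mid-length; y axis along the pen.
- flux_pen_mid (a point): The point on the flux pen's centre line at mid-length, about 6.5 mm above the bench while the pen lies there; y axis along the pen. Grip the pen here, across its thickness.
- tool_rest: Fixed tool rest: black base 112 (along y) x 56 (x) x 10 mm with two Y-shaped forks of 6 mm steel rod, 32 mm either side of the middle along y. Fork arms open at 90 degrees across x, from the branching at 42 mm height to ends at 64 mm height, 22 mm to each side. Origin: centre of the underside, on the bench. A pen lies along y in both forks, its centre line then 55 mm above the bench.
- scriber: A steel scriber, a thin grey-white rod 165 mm long and 10 mm thick, lying on the bench; not to be disturbed. Origin under its middle, y axis along it.
- driver_small: A small screwdriver 160 mm long with a yellow handle 17 mm thick, lying on the bench; not to be disturbed. Origin under its middle, y axis along it.

How it is judged:
By the outcome, as a careful person would: the job done as asked, in the order asked, and still so for the second after the job is handed in, with the robot touching nothing.
It also fails if it takes over 40 s, if anything falls off the work surface, if the arm or the gripper's body presses on something with over 40 N, if the wrist force passes 120 N, or if a joint passes its speed limit or range.

## Working session

There is one attempt and no reset: what is moved stays moved. The work goes in short steps, Python scripts to look and compute and a shell command to move; the robot and the scene stay as the last step left them, time stands still between calls to the robot, and variables do not carry over. Pictures are saved under pics/ and viewed, about 8 in all and at most 12, crops included, and the job is handed in when it is done.

```bash
mkdir -p pics; cat > h.py <<'E'
import numpy as np, cv2
from scipy.spatial.transform import Rotation as R
from cell import ctrl
def cam(n):
    d=ctrl.get_image(n); return d
def axes(d):
    o=np.array(d["orientation"],float)
    return R.from_euler("xyz",o).as_matrix() if o.size==3 else (o if o.shape==(3,3) else R.from_quat(o).as_matrix())
def ray(d,uv,z):
    M=axes(d);v=M@np.array([(uv[0]-d["cx"])/d["fx"],(uv[1]-d["cy"])/d["fy"],1]);o=np.array(d["origin"],float)
    return o+v*(z-o[2])/v[2]
def proj(d,p):
    q=axes(d).T@(np.array(p,float)-np.array(d["origin"]));return np.array([d["fx"]*q[0]/q[2]+d["cx"],d["fy"]*q[1]/q[2]+d["cy"]])
def save(d,f): cv2.imwrite("pics/"+f,d["frame"][:,:,::-1])
def line(d,reg,z):
    # ends of the region's main axis on plane z
    ys,xs=np.nonzero(reg);p=np.array([ray(d,(x,y),z)[:2] for x,y in zip(xs,ys)])
    c=p.mean(0);_,_,V=np.linalg.svd(p-c,full_matrices=False);t=(p-c)@V[0]
    return c+V[0]*np.percentile(t,.5),c+V[0]*np.percentile(t,99.5)
E
python3 - <<'E'
from h import *
np.set_printoptions(precision=1,suppress=True)
ims=[]
for n in ["scene","wrist","side"]:
    d=cam(n);ims.append(d["frame"]);save(d,n+"0.png");print(n,d["origin"],d["orientation"])
    for t in ["flux_pen","flux_pen_mid","tool_rest","scriber","driver_small"]:
        for r in ctrl.spot_point(n,t): print(' ',t,np.array(r["at"]),round(r["confidence"],2),proj(d,r["at"]))
print(ctrl.read_state())
E
```

```text
scene [ 147.9 -440.7  631.1] [-2.3 -0.  -0.6]
  flux_pen [ 522.1 -161.8   -2.2] 0.8 [328.3 282.6]
  flux_pen_mid [ 526.5 -161.3    8.3] 0.61 [330.8 278. ]
  tool_rest [535.6 284.3   2. ] 0.82 [213.2 153. ]
  scriber [504.2 145.8   1.6] 0.8 [231.8 189.3]
  driver_small [517.7 -17.7   0.6] 0.8 [279.7 233. ]
wrist [651.   73.6 372.8] [2.8 0.  0. ]
  flux_pen [ 526.  -162.7   -3.9] 0.8 [161.5 285.7]
  flux_pen_mid [ 523.1 -165.3    6.1] 0.86 [157. 292.]
  scriber [501.1 142.7   6.1] 0.77 [106.9  15.3]
  driver_small [519.6 -16.2  -1.6] 0.92 [144.4 172.7]
side [302.1 792.8 357.2] [-1.9  0.  -2.9]
  flux_pen [ 525.9 -159.3   -2.5] 0.44 [266.4 178.6]
  flux_pen_mid [ 521.3 -162.2    6.3] 0.72 [268.2 175.6]
  tool_rest [534.  280.8   0.4] 0.56 [206.3 256.9]
  scriber [500.8 143.2   1.7] 0.58 [245.2 224.6]
{'clock': 0.9, 'qpos': array([-0.1,  0.6,  0. ,  1.5, -0. ,  1. , -0. ]), 'qd': array([ 0., -0.,  0.,  0., -0., -0.,  0.]), 'tau': array([ -0. , -56.3,   1.2, -19.4,   0. ,   0. ,  -0. ]), 'eef_pos': array([650. ,   0. , 231.3]), 'tool_rot': array([-3.1, -0. ,  0. ]), 'force': array([-0.7, -0.6,  0. ]), 'torque': array([0. , 0.1, 0.1]), 'width': 85.51831674246765}
```

```bash
python3 -c "
import cv2,numpy as np
a=[cv2.imread('pics/%s0.png'%n) for n in ('scene','wrist')]
cv2.imwrite('pics/both0.png',cv2.resize(np.hstack(a),(800,300),interpolation=cv2.INTER_AREA))"
```

```text
(no output)
```

View pics/scene0.png

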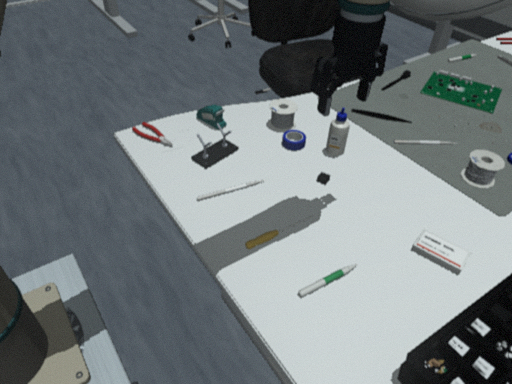

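View pics/wrist0.png

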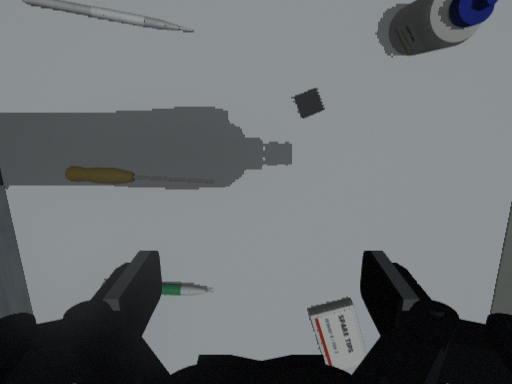

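The scene view shows the white/green pen alone on the bare bench, around (328,281) with its tip to the right. The rest is at (214,152), the scriber at (230,190), the screwdriver at (262,239), and another pen lies on the mat at (462,57), which I'll ignore. In the wrist view the pen is partly hidden by a finger at (185,289).

```bash
python3 - <<'E'
from h import *
np.set_printoptions(precision=1,suppress=True)
for n in ["scene","side"]:
    d=cam(n)
    for t,z in [("flux_pen",6.5),("tool_rest",10)]:
        for r in ctrl.regions_of(n,t)[:2]:
            a,b=line(d,r["region"],z);v=b-a
            print(n,t,round(r["confidence"],2),r["region"].sum(),a,b,(a+b)/2,np.linalg.norm(v),np.degrees(np.arctan2(v[1],v[0])))
    c=proj(d,[535,283,20]).astype(int)
    k=d["frame"][max(c[1]-50,0):c[1]+50,c[0]-65:c[0]+65]
    cv2.imwrite(f"pics/rest_{n}.png",cv2.resize(k[:,:,::-1],None,fx=3,fy=3,interpolation=cv2.INTER_CUBIC)); print(c,k.shape)
a,b=[cv2.imread(f"pics/rest_{n}.png") for n in ("scene","side")]
cv2.imwrite("pics/rest.png",np.hstack([a,b]))
E
```

```text
scene flux_pen 0.73 440 [ 577.7 -162.2] [ 455.6 -156.2] [ 516.6 -159.2] 122.24709964809121 177.17759215282874
scene tool_rest 0.72 856 [616.2 316. ] [478.  250.2] [547.1 283.1] 153.10437089636386 -154.529195669014
[212 147] (100, 130, 3)
side flux_pen 0.7 155 [ 569.7 -161.1] [ 457.4 -149.3] [ 513.6 -155.2] 112.97407709292527 173.96463509257762
side tool_rest 0.91 1407 [630.1 231.8] [478.1 307.5] [554.1 269.6] 169.8184352970856 153.52076878259936
[204 248] (100, 130, 3)
```

View pics/rest.png

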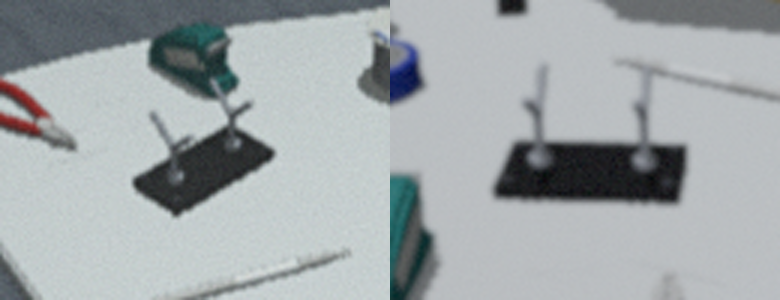

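```bash
python3 - <<'E'
from h import *
np.set_printoptions(precision=1,suppress=True)
d=cam("scene");f=lambda x,y:(147+x/3,97+y/3)
P=[ray(d,f(*p),10)[:2] for p in [(133,184),(178,213),(275,152),(230,128)]];print(*P,"ctr",np.mean(P,0))
a=ray(d,f(177,178),12)[:2];b=ray(d,f(232,144),12)[:2];v=b-a;print("bases",a,b,(a+b)/2,np.linalg.norm(v),np.degrees(np.arctan2(v[1],v[0])))
d=cam("side");f=lambda x,y:(139+(x-390)/3,198+y/3)
P=[ray(d,f(*p),10)[:2] for p in [(515,143),(687,146),(683,192),(497,188)]];print(*P,"ctr",np.mean(P,0))
b=ray(d,f(540,158),12)[:2];a=ray(d,f(645,160),12)[:2];v=b-a;print("bases",a,b,(a+b)/2,np.linalg.norm(v),np.degrees(np.arctan2(v[1],v[0])))
E
```

```text
[475.3 284.9] [488.  233.5] [595.4 260.1] [581.2 309.2] ctr [534.9 271.9]
bases [507.9 270.6] [569.4 286.4] [538.7 278.5] 63.48597889011817 14.404957514884162
[589.1 271.5] [483.7 246.8] [470.4 295.9] [576.6 320.3] ctr [530.  283.6]
bases [502.3 272.1] [564.9 286.6] [533.6 279.3] 64.21145402245664 13.062263788764147
```

The rest centre comes out near (535,279), with its axis about 13.5° from world x. Next I'll move above the pen for a closer look.

```bash
python3 -m creep '[{"hand":1,"travel":[-4,5,2],"angular":[0,0,8]},{"hand":1,"travel":[-8,10,4],"angular":[0,0,16]},{"hand":1,"travel":[-12.8,16.2,8],"angular":[0,0,24]},{"hand":1,"travel":[-12.8,16.2,8],"angular":[0,0,32]},{"hand":1,"travel":[-12.8,16.2,8],"angular":[0,0,40]},{"hand":1,"travel":[-12.8,16.2,8],"angular":[0,0,48]},{"hand":1,"travel":[-12.8,16.2,8],"angular":[0,0,56]},{"hand":1,"travel":[-12.8,16.2,8],"angular":[0,0,64]},{"hand":1,"travel":[-12.8,16.2,8],"angular":[0,0,72]},{"hand":1,"travel":[-12.8,16.2,8],"angular":[0,0,80]},{"hand":1,"travel":[-12.8,16.2,8],"angular":[0,0,88]},{"hand":1,"travel":[-12.8,16.2,8],"angular":[0,0,94]},{"hand":1,"travel":[-12.8,16.2,8],"angular":[0,0,94]},{"hand":1,"travel":[-12.8,16.2,8],"angular":[0,0,94]}]'
python3 - <<'E'
from h import *
np.set_printoptions(precision=2,suppress=True)
s=ctrl.read_state();print(s["clock"],s["eef_pos"],s["tool_rot"],s["qpos"])
d=cam("wrist");save(d,"wrist1.png")
for t in ["flux_pen","flux_pen_mid"]:
    for r in ctrl.spot_point("wrist",t): print(t,np.array(r["at"]),r["confidence"])
for r in ctrl.regions_of("wrist","flux_pen")[:2]:
    a,b=line(d,r["region"],6.5);v=b-a;print(r["confidence"],a,b,(a+b)/2,np.linalg.norm(v),np.degrees(np.arctan2(v[1],v[0])))
E
```

```text
clock: 2.7
eef_pos: [522.1, -161.8, 151.3]
tool_rot: [-3.142, -0.0, -1.638]
force: [0.3, 0.4, 0.6]
width: 85.3
2.7 [ 522.15 -161.83  151.32] [-3.14 -0.   -1.64] [-0.06  0.64  0.48  1.9  -0.43  0.71 -0.97]
flux_pen [ 523.7 -162.4   -1.6] 0.73
flux_pen_mid [ 525.3 -163.4    4.7] 0.55
0.95 [ 583.58 -163.  ] [ 457.5  -156.58] [ 520.54 -159.79] 126.24979105971266 177.08219112444382
```

View pics/wrist1.png

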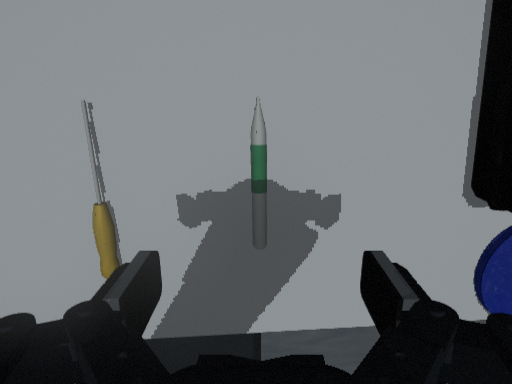

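The pen lies between the jaws: tip at (258,97), tail at (260,249). That puts its middle at about (523.5,-161), at -2.9°. I'll descend and close.

```bash
python3 -m creep '[{"hand":0.6,"travel":[-0.1,-0.1,4],"angular":[0,0,-1]},{"hand":0.6,"travel":[-0.1,-0.1,8],"angular":[0,0,-1]},{"hand":0.6,"travel":[-0.1,-0.1,12],"angular":[0,0,-1]},{"hand":0.6,"travel":[-0.1,-0.1,13.5],"angular":[0,0,-1]},{"hand":0.6,"travel":[-0.1,-0.1,14.4],"angular":[0,0,-1]},{"hand":0.6,"travel":[-0.1,-0.1,14.8],"angular":[0,0,-1]},{"hand":0.6,"travel":[-0.1,-0.1,14.8],"angular":[0,0,-1]},{"hand":0,"travel":[-0.1,-0.1,14.8],"angular":[0,0,-1]},{"hand":0,"travel":[-0.1,-0.1,14.8],"angular":[0,0,-1]},{"hand":0,"travel":[-0.1,-0.1,14.8],"angular":[0,0,-1]},{"hand":0,"travel":[-0.1,-0.1,14.8],"angular":[0,0,-1]},{"hand":0,"travel":[-0.1,-0.1,14.8],"angular":[0,0,-1]},{"hand":0,"travel":[-0.1,-0.1,14.8],"angular":[0,0,-1]},{"hand":0,"travel":[-0.1,-0.1,14.8],"angular":[0,0,-1]}]'
```

```text
clock: 4.3
eef_pos: [523.8, -161.2, 4.4]
tool_rot: [-3.14, 0.0, -1.622]
force: [-2.1, -0.2, 6.3]
width: 9.8
```

```bash
python3 - <<'E'
from h import *
s=ctrl.read_state();print(s["clock"],s["eef_pos"],s["width"],s["force"])
d=cam("wrist");e=cam("side");c=proj(e,[523,-161,10]).astype(int);print(c)
k=e["frame"][c[1]-48:c[1]+48,c[0]-50:c[0]+50]
im=np.hstack([d["frame"],cv2.resize(k,(400,384),interpolation=cv2.INTER_CUBIC)])
cv2.imwrite("pics/g1.png",cv2.resize(im[:,:,::-1],(798,336)))
E
```

```text
4.3 [ 523.77766823 -161.15654688    4.40167627] 9.845714266859133 [-2.08979948 -0.17662717  6.31352824]
[267 174]
```

View pics/g1.png

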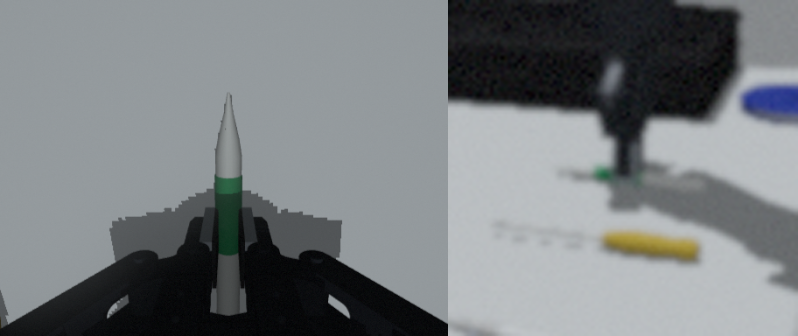

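The pads straddle the pen and are centred on it, but a 9.8 mm opening on a 13 mm pen means they pinch only its upper part. I'll open a little, go lower and close again.

```bash
python3 -m creep '[{"hand":0.35,"travel":[0,0,0],"angular":[0,0,0]},{"hand":0.35,"travel":[0,0,0],"angular":[0,0,0]},{"hand":0.35,"travel":[0,0,0],"angular":[0,0,0]},{"hand":0.35,"travel":[0,0,0.4],"angular":[0,0,0]},{"hand":0.35,"travel":[0,0,0.4],"angular":[0,0,0]}]'
python3 -m creep '[{"hand":0,"travel":[0,0,0],"angular":[0,0,0]},{"hand":0,"travel":[0,0,0],"angular":[0,0,0]},{"hand":0,"travel":[0,0,0],"angular":[0,0,0]},{"hand":0,"travel":[0,0,0],"angular":[0,0,0]},{"hand":0,"travel":[0,0,0],"angular":[0,0,0]},{"hand":0,"travel":[0,0,0],"angular":[0,0,0]}]'
```

```text
clock: 4.9
eef_pos: [523.4, -160.9, -0.2]
tool_rot: [-3.141, 0.0, -1.622]
force: [-0.6, 0.4, 0.2]
width: 29.8
clock: 5.5
eef_pos: [524.0, -161.6, 0.6]
tool_rot: [-3.139, -0.0, -1.622]
force: [-1.1, 0.1, 6.6]
width: 10.1
```

```bash
python3 -m creep '[{"hand":0,"travel":[0,0,-1],"angular":[0,0,0]},{"hand":0,"travel":[0,0,-3],"angular":[0,0,0]},{"hand":0,"travel":[0,0,-6],"angular":[0,0,0]},{"hand":0,"travel":[0,0,-10],"angular":[0,0,0]},{"hand":0,"travel":[0,0,-14],"angular":[0,0,0]},{"hand":0,"travel":[0,0,-14],"angular":[0,0,0]},{"hand":0,"travel":[0,0,-14],"angular":[0,0,0]}]'
python3 - <<'E'
from h import *
np.set_printoptions(precision=1,suppress=True)
d=cam("wrist");e=cam("side");p=ctrl.read_state()["eef_pos"];c=proj(e,p).astype(int);print(p,c)
for n in("wrist","side","scene"):
  if n=="scene":cam(n)
  for r in ctrl.spot_point(n,"flux_pen_mid"): print(n,np.array(r["at"]),r["confidence"])
k=e["frame"][c[1]-48:c[1]+48,c[0]-50:c[0]+50]
im=np.hstack([d["frame"],cv2.resize(k,(400,384),interpolation=cv2.INTER_CUBIC)])
cv2.imwrite("pics/g2.png",cv2.resize(im[:,:,::-1],(798,336)))
E
```

```text
clock: 6.2
eef_pos: [524.1, -161.3, 141.6]
tool_rot: [-3.137, -0.0, -1.622]
force: [-0.8, 1.1, -0.3]
width: 10.3
[ 522.9 -160.9  139.8] [268 130]
wrist [ 520.7 -164.2  147.4] 0.91
side [ 518.3 -163.2  146.2] 0.54
scene [ 522.2 -161.   148. ] 0.84
```

View pics/g2.png

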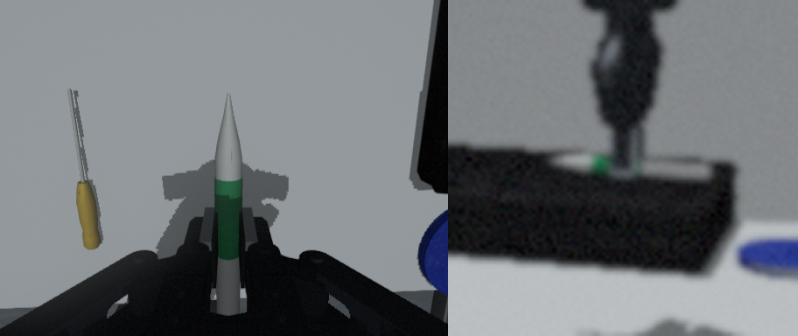

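The pen is held level and about centred, green band at (229,220) in the combined picture, with its centre about 6.5 mm above the TCP. Now I'll carry it over to the rest.

```bash
python3 -m creep '[{"hand":0,"travel":[-2,0,0],"angular":[0,0,0]},{"hand":0,"travel":[-5,0.1,0],"angular":[0,0,-1]},{"hand":0,"travel":[-8.5,0.2,0],"angular":[0,0,-3]},{"hand":0,"travel":[-12,0.2,0],"angular":[0,0,-4]},{"hand":0,"travel":[-15.5,0.3,0],"angular":[0,0,-6]},{"hand":0,"travel":[-19,0.4,0],"angular":[0,0,-8]},{"hand":0,"travel":[-22.5,0.4,0],"angular":[0,0,-10]},{"hand":0,"travel":[-26,0.5,0],"angular":[0,0,-11]},{"hand":0,"travel":[-29.5,0.6,0],"angular":[0,0,-13]},{"hand":0,"travel":[-33,0.6,0],"angular":[0,0,-14]},{"hand":0,"travel":[-36.5,0.7,0],"angular":[0,0,-15.4]},{"hand":0,"travel":[-39.5,0.8,0],"angular":[0,0,-16.4]},{"hand":0,"travel":[-42,0.8,0],"angular":[0,0,-16.4]},{"hand":0,"travel":[-43.5,0.8,0],"angular":[0,0,-16.4]},{"hand":0,"travel":[-44.2,0.8,0],"angular":[0,0,-16.4]},{"hand":0,"travel":[-44.2,0.8,0],"angular":[0,0,-16.4]},{"hand":0,"travel":[-44.2,0.8,0],"angular":[0,0,-16.4]}]'
python3 - <<'E'
from h import *
np.set_printoptions(precision=1,suppress=True)
d=cam("wrist");e=cam("side");p=ctrl.read_state();print(p["eef_pos"],p["tool_rot"],p["qpos"])
for n,dd in(("wrist",d),("side",e),("scene",None)):
  if n=="scene":dd=cam(n)
  for t in("flux_pen_mid","tool_rest"):
   for r in ctrl.spot_point(n,t): print(n,t,np.array(r["at"]),r["confidence"],proj(dd,r["at"]))
c=proj(e,[535,280,80]).astype(int)
k=e["frame"][max(0,c[1]-62):c[1]+62,c[0]-65:c[0]+65];print(c,k.shape)
im=np.hstack([d["frame"],cv2.resize(k,(400,384),interpolation=cv2.INTER_CUBIC)])
cv2.imwrite("pics/r1.png",cv2.resize(im[:,:,::-1],(798,336)))
E
```

```text
clock: 8.2
eef_pos: [538.0, 278.6, 139.4]
tool_rot: [3.141, -0.001, -1.338]
force: [0.7, 0.1, 0.1]
width: 10.4
[538.2 278.5 139.6] [ 3.1 -0.  -1.3] [-0.8  0.7  0.5  1.7 -0.4  0.8 -1.5]
wrist flux_pen_mid [534.7 278.1 145.3] 0.91 [259.9 270.9]
side flux_pen_mid [539.8 278.2 146.4] 0.59 [199.3 181.6]
side tool_rest [532.9 278.5  -1.3] 0.93 [207.4 257.1]
scene flux_pen_mid [520.2 -17.1   0.4] 0.69 [280.5 232.4]
scene flux_pen_mid [540.2 277.6 146.7] 0.51 [213.8 102.5]
[203 217] (124, 130, 3)
```

View pics/r1.png

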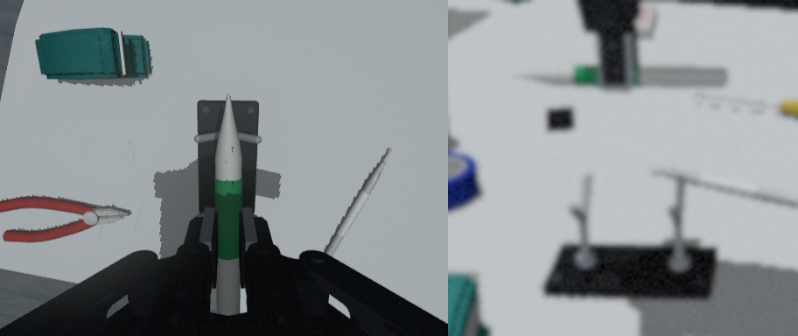

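The wrist view shows the pen over the rest and nearly aligned. The far fork's arm ends are at (225,159) and (297,159) and the base's far corners at (225,115) and (296,115) in full-resolution pixels. I'll work out the remaining offset.

```bash
python3 - <<'E'
from h import *
np.set_printoptions(precision=1,suppress=True)
d=cam("wrist");s=912/798
a=[ray(d,np.array(p)*s,z)[:2] for p,z in [((196.5,139),64),((260.5,140),64),((197,100),10),((259,100),10),((198.5,205),10)]]
print(*a);f=(a[0]+a[1])/2;b=(a[2]+a[3])/2
e=a[2]-a[4];g=a[1]-a[0];print("fork mid",f,"base far mid",b,"edge ang",np.degrees(np.arctan2(e[1],e[0])),"arm dir",np.degrees(np.arctan2(g[1],g[0])),np.linalg.norm(g))
u=np.array([np.cos(np.radians(13.5)),np.sin(np.radians(13.5))])
print("centre",f-32*u,b-56*u)
t=ray(d,np.array((228.5,94))*s,146)[:2];m=[ray(d,np.array(p)*s,146)[:2] for p in((228,220),)][0];print("tip",t,"mid est",t-67.5*u,"pen ang",np.degrees(np.arctan2(*(t-m)[::-1])))
E
```

```text
[563.  310.2] [573.3 264. ] [585.9 320.1] [598.7 266.5] [487.  298.1]
fork mid [568.2 287.1] base far mid [592.3 293.3] edge ang 12.57157138834703 arm dir -77.45655827498317 47.34817776045004
centre [537.  279.7] [537.8 280.2]
tip [603.8 295.8] mid est [538.2 280. ] pen ang 13.242516846992668
```

The rest centre (537,280) and the pen's middle (538,280) agree within about 1 mm, and the angles within 1°. I'll go straight down, slowly at the end.

```bash
python3 -m creep '[{"hand":0,"travel":[0,0.1,1.5],"angular":[0,0,0.5]},{"hand":0,"travel":[0,0.1,3.5],"angular":[0,0,0.5]},{"hand":0,"travel":[0,0.1,5.5],"angular":[0,0,0.5]},{"hand":0,"travel":[0,0.1,7],"angular":[0,0,0.5]},{"hand":0,"travel":[0,0.1,8],"angular":[0,0,0.5]},{"hand":0,"travel":[0,0.1,8.4],"angular":[0,0,0.5]},{"hand":0,"travel":[0,0.1,8.7],"angular":[0,0,0.5]},{"hand":0,"travel":[0,0.1,8.8],"angular":[0,0,0.5]},{"hand":0,"travel":[0,0.1,8.8],"angular":[0,0,0.5]},{"hand":0,"travel":[0,0.1,8.8],"angular":[0,0,0.5]}]'
```

```text
clock: 9.7
eef_pos: [537.3, 280.3, 52.2]
tool_rot: [-3.14, 0.0, -1.345]
force: [-0.8, -1.5, -0.5]
width: 10.5
```

```bash
python3 -m creep '[{"hand":0,"travel":[0,0,0.1],"angular":[0,0,0]},{"hand":0,"travel":[0,0,0.2],"angular":[0,0,0]},{"hand":0,"travel":[0,0,0.2],"angular":[0,0,0]},{"hand":0,"travel":[0,0,0.2],"angular":[0,0,0]}]'; python3 -m creep '[{"hand":0,"travel":[0,0,0.1],"angular":[0,0,0]},{"hand":0,"travel":[0,0,0.2],"angular":[0,0,0]},{"hand":0,"travel":[0,0,0.2],"angular":[0,0,0]},{"hand":0,"travel":[0,0,0.2],"angular":[0,0,0]}]'
```

```text
clock: 10.1
eef_pos: [537.6, 280.2, 50.3]
tool_rot: [-3.14, 0.0, -1.345]
force: [0.6, -1.1, 1.1]
width: 10.4
clock: 10.5
eef_pos: [538.0, 279.4, 49.0]
tool_rot: [-3.139, -0.0, -1.346]
force: [-0.9, -1.8, 6.7]
width: 10.5
```

The upward force has risen to about 6.7 N at the height I expected, so the pen has touched down. I'll press slightly more and check both forks.

```bash
python3 -m creep '[{"hand":0,"travel":[0,0,0.1],"angular":[0,0,0]},{"hand":0,"travel":[0,0,0.1],"angular":[0,0,0]},{"hand":0,"travel":[0,0,0.1],"angular":[0,0,0]}]'
python3 - <<'E'
from h import *
np.set_printoptions(precision=2,suppress=True)
p=ctrl.read_state();print(p["force"],p["torque"])
ks=[]
for n in("side","scene"):
  e=cam(n);c=proj(e,[535,280,45]).astype(int)
  k=e["frame"][max(0,c[1]-50):c[1]+50,c[0]-62:c[0]+62]
  ks.append(cv2.resize(k,(400,322),interpolation=cv2.INTER_CUBIC))
  for r in ctrl.spot_point(n,"flux_pen_mid"): print(n,np.array(r["at"]),r["confidence"])
cv2.imwrite("pics/p1.png",np.hstack(ks)[:,:,::-1])
E
```

```text
clock: 10.8
eef_pos: [538.1, 279.4, 48.9]
tool_rot: [-3.139, 0.0, -1.346]
force: [-2.1, -0.6, 7.9]
width: 10.6
[-2.09 -0.65  7.92] [-0.28  0.42  0.01]
side [537.7 278.6  57.1] 0.61
scene [540.8 278.8  55.5] 0.51
```

View pics/p1.png

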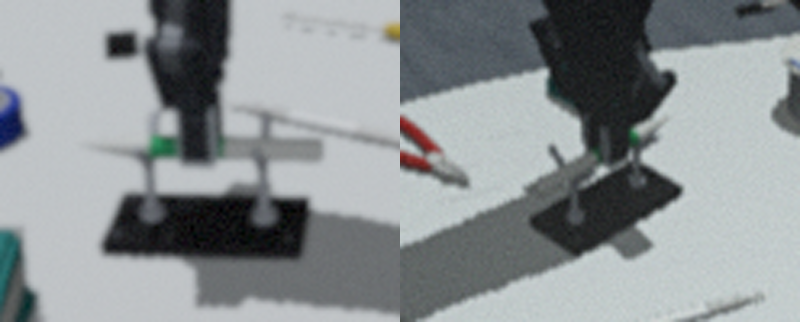

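The pen lies in both forks, with its tip end overhanging about 37 mm and its tail about 32 mm (side view: ends at x = 85 and 320, forks at 150 and 264). I'll release and then go straight up.

```bash
python3 -m creep '[{"hand":0.2,"travel":[0,0,0],"angular":[0,0,0]},{"hand":0.3,"travel":[0,0,0],"angular":[0,0,0]},{"hand":0.4,"travel":[0,0,0],"angular":[0,0,0]},{"hand":0.5,"travel":[0,0,0],"angular":[0,0,0]},{"hand":0.5,"travel":[0,0,0],"angular":[0,0,0]},{"hand":0.5,"travel":[0,0,0],"angular":[0,0,0]},{"hand":0.5,"travel":[0,0,-0.5],"angular":[0,0,0]},{"hand":0.5,"travel":[0,0,-1.5],"angular":[0,0,0]},{"hand":0.5,"travel":[0,0,-3.5],"angular":[0,0,0]},{"hand":0.5,"travel":[0,0,-6],"angular":[0,0,0]},{"hand":0.5,"travel":[0,0,-9],"angular":[0,0,0]},{"hand":0.5,"travel":[0,0,-12],"angular":[0,0,0]},{"hand":0.5,"travel":[0,0,-12],"angular":[0,0,0]},{"hand":0.5,"travel":[0,0,-12],"angular":[0,0,0]}]'
python3 - <<'E'
from h import *
np.set_printoptions(precision=1,suppress=True)
ks=[]
for n in("side","scene","wrist"):
  e=cam(n)
  for t in("flux_pen_mid","scriber","driver_small"):
   for r in ctrl.spot_point(n,t): print(n,t,np.array(r["at"]),r["confidence"])
  if n=="wrist": ks.append(cv2.resize(e["frame"],(266,200)));continue
  c=proj(e,[535,280,45]).astype(int)
  k=e["frame"][max(0,c[1]-50):c[1]+50,c[0]-62:c[0]+62]
  ks.append(cv2.resize(k,(266,200),interpolation=cv2.INTER_CUBIC))
cv2.imwrite("pics/p2.png",np.hstack(ks)[:,:,::-1])
E
```

```text
clock: 12.4
eef_pos: [538.1, 279.6, 170.1]
tool_rot: [-3.137, 0.001, -1.346]
force: [-0.7, -0.4, -0.6]
width: 42.7
side flux_pen_mid [537.  278.4  58.1] 0.98
side flux_pen_mid [539.9 277.8  47.3] 0.3
side scriber [502.7 142.4  -1.2] 0.63
side driver_small [518.5 -14.    1.3] 0.69
scene flux_pen_mid [538.2 280.5  57.4] 0.75
scene scriber [501.2 144.    1. ] 0.56
scene driver_small [519.  -16.4  -3.3] 0.58
wrist flux_pen_mid [538.1 275.1  52.9] 0.95
wrist scriber [501.  140.5   2.5] 0.92
```

View pics/p2.png

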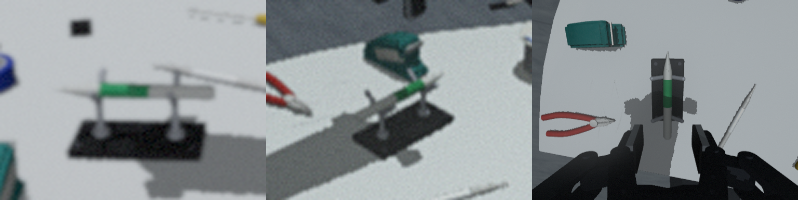

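The pen lies level in both forks, the gripper is clear of it, and the scriber and screwdriver have not moved. I'm handing the job in.

```bash
python3 -c "
from cell import ctrl
print(ctrl.finish_job())"
```

```text
the job is handed in; nothing more can be done
None
```

The flux pen from the bare bench now lies lengthwise in both forks of the tool rest, and the job is handed in at about 13 s on the robot's clock. I gripped the pen at mid-length and lowered it until it pressed on the forks with about 8 N. I checked in the pictures that it sat on both forks, then let go and backed off straight up.

**Last checks:**
- **Pen position:** all three cameras put its middle at about (538, 278), 53 to 58 mm high. The rest centre is near (537, 280), and the expected height is 55 mm.
- **Overhang:** before release it was roughly 37 mm at the tip end and 32 mm at the tail, so it sits about 2–3 mm off centre.
- **Other tools:** the scriber and screwdriver were found where they started, within measurement error.
- **Gripper:** it ended about 120 mm above its release height, touching nothing.

**What disagreed:**
- **Grip width:** it read about 10 mm on the 13 mm pen. I reopened and gripped lower once; the reading stayed the same, but the pen held firmly.
- **False detection:** over the rest, before lowering, the scene camera reported the pen at the screwdriver's position. I ignored it.

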